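# Close up a repaired control unit on its sloping cradle

## Robot

A 6-joint arm with a two-finger parallel gripper is mounted at the origin on the work surface. World frame = base frame: x ahead of the robot, y to its left, z up, the work surface at z = 0. Lengths are in mm, angles in rad, forces in N, time in s.
With the tool pointing down it reaches from about 350 to 775 mm from the base axis. Payload 7.3 kg.
Tool frame: the origin (TCP) lies midway between the tips of the shut fingers; the grasp point (between the pads) lies 19 mm behind it; x points along the fingers, y is the direction in which the jaws open and shut, and the axes are right-handed (so a half turn about x gives the same grasp; the last joint's range is limited). The gripper opens to 92 mm and grips with 3 to 60 N. Pads are 19 mm wide; open, the fingers measure 130 mm over their backs; the gripper's body (75 mm by 190 mm) begins 47 mm behind the grasp point.
Start: joints at [-1.39, 0.342, 1.524, -0, 1.275, -0.146], TCP at [168.555, -497.226, 226.741] pointing down, gripper open.
Joint ranges: [-2.53, 2.53], [-0.77, 2.02], [0.04, 2.7], [-1, 4.14], [0.28, 2.66], [-3.11, 3.11]. Speed limits (rad/s): [2.57, 2.57, 3.14, 3.14, 3.14, 3.14].

## Interface

Orientations are given as [roll, pitch, yaw] about the fixed x, y, z axes, in that order (R = Rz(yaw) Ry(pitch) Rx(roll)).
In Python, from plant import bot gives the robot as it stands. The module is installed in compiled form; this text tells all that it offers.
- The arm moves only by the shell command python3 -m handwheel 'ROWS' [OPENING]. ROWS is JSON, a list that holds one entry, the list of rows, each a list of 4 numbers: the shift along the tool's x, y, z in cm, then the turn about the tool's x in rad. A call has 1 to 8 rows; each row shifts and turns the commanded pose from where the row before left it, along the tool's axes as they then stand; what a row does not reach is not made up. A row lasts 1/12 s, in which the tool goes at most 41.7 mm and 7.16 degrees, less where a joint would pass 70% of its speed; a pose out of reach is approached as far as the arm can. A call is refused whole if a number of a shift passes 4.17 or a number of a turn 0.125, either way. A call with a gripper value outside its range is refused whole. OPENING is the opening, from 0 (shut) to 1 (fully open), set as the call begins (- or left out, the last holds). The fingers move at their own pace and stop on an object; the grip force is fixed at half the most. Time passes only in rows, so rows that do not move let the fingers close. It gives the time, the measured TCP pose, the force and the opening at its end, in the units of the state.
- bot.get_obs(): the state, without advancing time (a new reading comes with each control period).
- bot.capture(name): name is "side" or "top" or "wrist"; returns (picture, depth): 384x512x3 uint8, red, green, blue; 384x512 float32, mm along the optical axis (not along the pixel's ray), 0 where there is no reading.
- bot.camera_model(name): a dict with "fx", "fy", "cx", "cy" (pixels), "position" and "rotation" of the camera in the world. Camera axes: x right, y down, z forward; pixel columns grow to the right and rows downward; lengths in mm; the calibration is good to about 2 mm. The wrist camera is an equidistant fisheye: a pixel r from the principal point sees the ray r / f radians off the axis. A picture is of the moment at which its call begins: read the wrist's pose just before it. camera_model takes no time and is no camera call; for the wrist camera it gives the pose at the moment of the call.
- bot.close_job(): hands the job in, once; it reports no verdict.
Trained networks look in the newest picture that a camera, given by its name, has taken for a name from the list of things; names that differ only in an ending like _2 or _b are one class to them, and where a whole thing is asked for, a point or a joint stands for the part that bears it (a point fixed in the world has none). Each returns a list of dicts, best first, with "conf" (0 to 1); they miss things now and then, are a little off and sometimes report something else, mostly with a low value. They report only what shows in the picture. A call takes as long as a camera call.
- bot.find_in(camera, label): "bbox" ([left, top, width, height] in pixels, round what is visible of it).
- bot.spot_point(camera, label): "point" ([column, row] in pixels: a listed point, or the origin of a listed thing).
The state is a dict: "time": time; "joint_positions": joint angles; "dq": joint speeds; "tau": joint torques, N m; "tool_pos": TCP position; "tcp_rot": TCP orientation; "contact_force": force on the tool from outside, world axes, zero at the start; "moment": the same for the moment, N m; "grip_width": finger opening in mm.
Only numpy, scipy, OpenCV 4.12 (cv2) and the standard library are available. Lean on these libraries where they do the work, as an engineer would, in place of code of your own. Each camera call takes 0.05 s, during which the arm holds its last target.

## Task

The repaired control unit sits open in its sloping cradle with its hinged circuit board folded out: flip the board over into the housing by its black tongue and press it down until it lies fully home. Then set the loose aluminium cover squarely over the housing and press both of its ends down, at the two seal strips, until both stiff strips give way and the cover is fully seated all round. Leave the multimeter, screwdriver, jar and solder spool where they are.

Things in the scene. Friction and masses are not known exactly. Their poses are not given: they have to be found in the camera images.
- housing: Open aluminium box, 116 (x) x 156 (y) x 36 (z) mm, walls 5 mm, fixed on a steel cradle sloping 25 degrees: z, out of the mouth, leans 25 degrees from vertical, away from the robot; -x is the low side, turned from the robot. Origin: centre of its underside, 52 mm above the bench; inner floor at z = 5, rim at z = 36 mm. A connector juts 12 mm from the +y wall, below the cover.
- board (a joint): Angle of the hinged circuit board (rad): 0 home in the housing; at the start 2.3 to 2.7, folded out, leaning back over the high (+x) wall. Stiff friction hinge (0.08 N m): stays where left, must be pressed down to reach 0. Axis: the housing's y through point board_hinge; closing swings the tongue up, over and towards the housing's -x side.
- board_hinge (a point): Mid-point of the hinge axis, at (47, 0, 31) mm in the housing frame. Axes turn with the board: at angle 0 they are the housing's. The green board, 58 x 110 x 4 mm, spans x = -68 to -10 mm from here, its mid-plane at z = -13 mm.
- board_tab (a point): Middle of the black tongue on the board's free edge, 28 (x) x 34 (y) x 8 (z) mm, 26 mm of it clear of the board. Can be pinched across its 34 mm width (along y) and swivels between the fingers. At (-82, 0, -13) mm from point board_hinge in its axes; at angle 0 at (-35, 0, 18) mm in the housing frame. Axes turn with the board.
- cover: Loose aluminium cover, 0.26 kg, 129 (x) x 169 (y) x 39 (z) mm, right way up on the bench. Plate 5 mm, underside z = 14, top z = 19 mm; a skirt 3 mm thick goes down 14 mm all round and fits outside the housing with 3.5 mm play each side. Origin: centre of the skirt's lower edge. Either way round fits. Rests first on the strips, origin at z = 28 mm in the housing frame; fully home at z = 22 mm.
- cover_block (a point): Centre of the top of the finned block in the middle of the cover, 44 (x) x 70 (y) x 20 (z) mm, the part to hold it by. 39 mm above the cover's origin.
- cover_end_left (a point): Place to press on the top of the flat plate at the cover's +y end, (0, 62, 19) mm in the cover's frame.
- cover_end_right (a point): Place to press at the cover's -y end, (0, -62, 19) mm in the cover's frame.
- strip_left (a joint): How far the black rubber seal strip inside the housing's +y wall (84 mm along x, 8 mm wide, at y = 66 mm) is pressed down, m: 0 standing 6 mm proud of the rim, 0.006 level with the rim. Gives way at 8 N and stays down.
- strip_right (a joint): The same for the strip at y = -66 mm.
- meter: Bystander: red multimeter lying flat, 170 x 85 x 40 mm. Origin under its centre.
- driver: Bystander: screwdriver, 190 mm, lying on the bench.
- flux_jar: Bystander: amber jar, 64 mm across, 75 mm high. Origin under its centre.
- solder_spool: Bystander: upright solder spool, 64 mm across, 52 mm high. Origin under its centre.

How it is judged (in metres and radians):
On the way, in this order (a step that is already met when the one before it is completed fails the run):
1. the circuit board is flipped over and lies home in the housing (value of joint board below 0.06 rad), for 0.2 s.
2. the cover is over the housing with its skirt round the walls (value of joint board below 0.06 rad and z of cover in the frame of housing below 0.035 m and angle between the z axis of cover and the z axis of housing, either way round below 0.15 rad and x of cover in the frame of housing between -0.007 and 0.007 m and y of cover in the frame of housing between -0.007 and 0.007 m).
3. both ends of the cover are pressed home (value of joint board below 0.06 rad and value of joint each of strip_left, strip_right above 0.0045 m and z of cover in the frame of housing below 0.0238 m and angle between the z axis of cover and the z axis of housing, either way round below 0.03 rad), for 0.2 s.
At the end, for the whole second after the job is handed in: Board home in the housing (below 0.06 rad); cover over it within 7 mm sideways, origin under 23.8 mm above the housing underside, parallel within 0.03 rad, both strips pressed at least 4.5 mm, cover at rest and let go; each bystander within 30 mm of its start (all of step 3 and x of cover in the frame of housing between -0.007 and 0.007 m and y of cover in the frame of housing between -0.007 and 0.007 m and linear speed of cover below 0.01 m/s and contact force between the fingers and cover below 0.1 N and distance of each of meter, driver, flux_jar, solder_spool from where it was at the start of the episode below 0.03 m); the robot touches nothing.
It fails at once if the multimeter is pushed more than 30 mm (distance of meter from where it was at the start of the episode above 0.03 m).
It fails at once if the screwdriver is pushed more than 30 mm (distance of driver from where it was at the start of the episode above 0.03 m).
It fails at once if the jar is pushed more than 30 mm (distance of flux_jar from where it was at the start of the episode above 0.03 m).
It fails at once if the solder spool is pushed more than 30 mm (distance of solder_spool from where it was at the start of the episode above 0.03 m).
It also fails if it takes over 72 s, if anything falls off the work surface, if the arm or the gripper's body presses on something with over 40 N, if the wrist force passes 120 N, or if a joint passes its speed limit or range.

## Working session

There is one attempt and no reset: what is moved stays moved. The work goes in short steps, Python scripts to look and compute and a shell command to move; the robot and the scene stay as the last step left them, time stands still between calls to the robot, and variables do not carry over. Pictures are saved under pics/ and viewed, and the job is handed in when it is done.

```bash
ls; mkdir -p pics; python3 - <<'E'
from plant import bot
import cv2,numpy as np
print(bot.get_obs())
for c in ['top','side']:
    im,d=bot.capture(c); cv2.imwrite(f'pics/{c}0.png',im[:,:,::-1]); np.save(f'pics/{c}0d.npy',d)
    m=bot.camera_model(c); print(c,m)
    for l in ['housing','board_tab','board_hinge','cover','cover_block','cover_end_left','cover_end_right','meter','driver','flux_jar','solder_spool']:
        r=bot.spot_point(c,l)[:2]
        print(l,[(np.round(x['point']).tolist(),round(x['conf'],2)) for x in r])
print(bot.get_obs()['time'])
E
```

```text
pics
{'time': 0.0, 'joint_positions': array([-1.38998152e+00,  3.42709464e-01,  1.52500964e+00, -1.56012926e-05,
        1.27540359e+00, -1.45994533e-01]), 'dq': array([ 0.000158  , -0.00191685,  0.00063575, -0.00062928, -0.00141835,
       -0.00127448]), 'tau': array([-2.27049910e-03, -4.31254148e+01, -2.44219440e+01,  7.15970015e-02,
        5.59912249e-02, -1.11118381e-04]), 'tool_pos': array([ 168.48240109, -496.80190637,  226.05442371]), 'tcp_rot': array([-1.70704072,  1.56926621,  1.76136583]), 'contact_force': array([-0.68221454, -0.83246472, -0.3434387 ]), 'moment': array([-0.01756987,  0.01432794,  0.03409317]), 'grip_width': 91.52298096273137}
top {'fx': 419.1008907262244, 'fy': 419.1008907262244, 'cx': 259.9600334681616, 'cy': 192.50049551980064, 'position': array([ 510.90115824,   -2.34893347, 1365.64454188]), 'rotation': array([-3.05265995, -0.01010051, -1.58390953])}
housing [([205.0, 238.0], 0.67)]
board_tab [([196.0, 261.0], 0.74)]
board_hinge [([200.0, 246.0], 0.61)]
cover [([308.0, 209.0], 0.63)]
cover_block [([309.0, 206.0], 0.73), ([200.0, 249.0], 0.25)]
cover_end
[... 217 characters left out ...]
49.0], 0.61)]
side {'fx': 458.5633401013506, 'fy': 458.5633401013506, 'cx': 252.43297676870367, 'cy': 194.69017579390612, 'position': array([ 554.91223637, 1230.32087131,  966.30806138]), 'rotation': array([-2.19065851e+00, -1.95229971e-03, -3.08343664e+00])}
housing [([293.0, 236.0], 0.98)]
board_tab [([315.0, 206.0], 0.82)]
board_hinge [([305.0, 227.0], 0.84), ([259.0, 192.0], 0.21)]
cover [([265.0, 187.0], 0.68)]
cover_block [([267.0, 177.0], 0.65)]
cover_end_left [([259.0, 190.0], 0.86)]
cover_end_right [([273.0, 177.0], 0.92)]
meter [([213.0, 220.0], 0.71)]
driver [([278.0, 147.0], 0.69), ([221.0, 176.0], 0.66)]
flux_jar [([269.0, 330.0], 0.66)]
solder_spool [([280.0, 148.0], 0.49)]
1.2
```

View images.

View pics/top0.png

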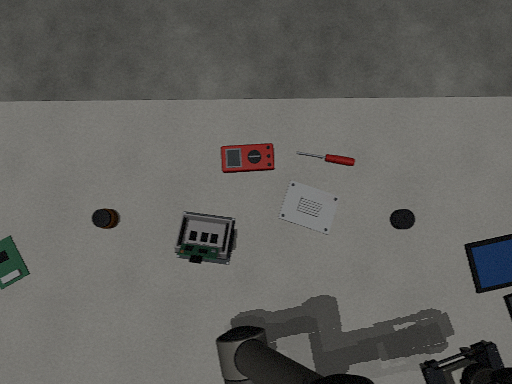

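View pics/side0.png

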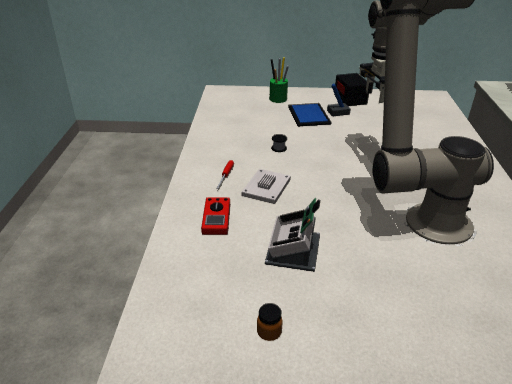

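```bash
cat > h.py <<'E'
from plant import bot
import cv2,numpy as np
from scipy.spatial.transform import Rotation as R
def rot(a): return R.from_euler('xyz',a).as_matrix()
def rays(m,uv,fish):
    uv=np.atleast_2d(np.asarray(uv,float)); p=np.c_[(uv[:,0]-m['cx'])/m['fx'],(uv[:,1]-m['cy'])/m['fy']]
    if fish:
        t=np.linalg.norm(p,axis=1); s=np.where(t>1e-9,np.sin(t)/np.maximum(t,1e-9),1)
        return np.c_[p*s[:,None],np.cos(t)]
    return np.c_[p,np.ones(len(p))]
def pt(m,uv,d,fish=False):
    r=rays(m,uv,fish); c=r/r[:,2:]*np.atleast_1d(d)[:,None]
    return c@rot(m['rotation']).T+m['position']
def atz(m,uv,z,fish=False):
    r=rays(m,uv,fish)@rot(m['rotation']).T
    return m['position']+r*((z-m['position'][2])/r[:,2])[:,None]
def proj(m,P,fish=False):
    c=(np.atleast_2d(P)-m['position'])@rot(m['rotation'])
    if fish:
        n=np.linalg.norm(c[:,:2],axis=1); t=np.arctan2(n,c[:,2]); k=t/np.maximum(n,1e-9)
        q=c[:,:2]*k[:,None]
    else: q=c[:,:2]/c[:,2:]
    return np.c_[q[:,0]*m['fx']+m['cx'],q[:,1]*m['fy']+m['cy']]
def snap(c,n):
    m=bot.camera_model(c); im,d=bot.capture(c)
    cv2.imwrite(f'pics/{n}.png',im[:,:,::-1]); np.savez(f'pics/{n}.npz',im=im,d=d,**m); return m,im,d
E
python3 - <<'E'
from h import *
m=bot.camera_model('top')
def show(n,uv,z): print(n,np.round(atz(m,uv,z),0)[0])
show('housing',[205,238],52);show('tab',[196,261],140);show('cover',[308,209],0);show('block',[309,206],39)
show('L',[290,199],19);show('R',[327,215],19)
show('meter',[246,156],20);show('driver',[325,159],10);show('jar',[110,218],0);show('spool',[398,218],0)
w=bot.camera_model('wrist');print(w, bot.get_obs()['tool_pos'])
Rt=rot(bot.get_obs()['tcp_rot']);print(Rt.round(3)); print((Rt.T@(w['position']-bot.get_obs()['tool_pos'])).round(1),(Rt.T@rot(w['rotation'])).round(3))
E
```

```text
housing [488. 156.  52.]
tab [424. 171. 140.]
cover [ 577. -174.    0.]
block [ 584. -172.   39.]
L [ 609. -114.   19.]
R [ 556. -232.   19.]
meter [750.  26.  20.]
driver [ 739. -232.   10.]
jar [555. 470.   0.]
spool [ 543. -467.    0.]
{'fx': 297.3186396354542, 'fy': 297.3186396354542, 'cx': 259.76217563698816, 'cy': 190.48812835921677, 'position': array([ 244.88000107, -469.81528237,  385.42194284]), 'rotation': array([ 2.84004923e+00,  3.06705699e-04, -1.24392808e+00])} [ 168.55569752 -497.22606482  226.74816037]
[[ 0.     0.321 -0.947]
 [-0.    -0.947 -0.321]
 [-1.     0.    -0.   ]]
[-158.7   -1.4  -81.1] [[ 0.    -0.297  0.955]
 [ 1.     0.    -0.   ]
 [-0.     0.955  0.297]]
```

```bash
python3 -m handwheel '[[[-0.7,-1.25,-2.9,0],[-0.7,-1.25,-2.9,0],[-0.7,-1.25,-2.9,0],[-0.7,-1.25,-2.9,0],[-0.7,-1.25,-2.9,0],[-0.7,-1.25,-2.9,0],[-0.7,-1.25,-2.9,0],[-0.7,-1.25,-2.9,0]]]' && python3 -m handwheel '[[[-0.7,-1.25,-2.9,0],[-0.7,-1.25,-2.9,0],[-0.7,-1.25,-2.9,0],[-0.7,-1.25,-2.9,0],[0,0,0,0.11],[0,0,0,0.11],[0,0,0,0.11],[0,0,0,0]]]'
python3 - <<'E'
from h import *
m,im,d=snap('wrist','w1')
print(bot.get_obs()['tool_pos'],bot.get_obs()['tcp_rot'])
for l in ['cover','cover_block','cover_end_left','cover_end_right']:
    for r in bot.spot_point('wrist',l)[:2]:
        u=r['point'];i=d[int(round(u[1])),int(round(u[0]))]
        print(l,np.round(u),round(r['conf'],2),pt(m,[u],[i],True).round(1))
E
```

```text
time: 1.87
tool_pos: [357.1, -326.8, 283.2]
tcp_rot: [1.848, 1.57, -0.967]
contact_force: [0.4, 0.8, -0.2]
grip_width: 92.1
time: 2.53
tool_pos: [450.2, -243.2, 310.7]
tcp_rot: [1.765, 1.571, -1.383]
contact_force: [0.1, -0.6, -0.2]
grip_width: 91.6
[ 450.03810571 -243.29088641  310.69605572] [ 0.42086765  1.57073987 -2.72155633]
cover [216.  71.] 0.86 [[ 575.6 -179.5   41.2]]
cover_block [210.  68.] 0.62 [[ 581.1 -171.4   39.3]]
cover_end_left [174.  58.] 0.86 [[ 602.6 -112.6   19.2]]
cover_end_right [254.  79.] 0.71 [[ 564.5 -233.3   19.5]]
```

View pics/w1.png

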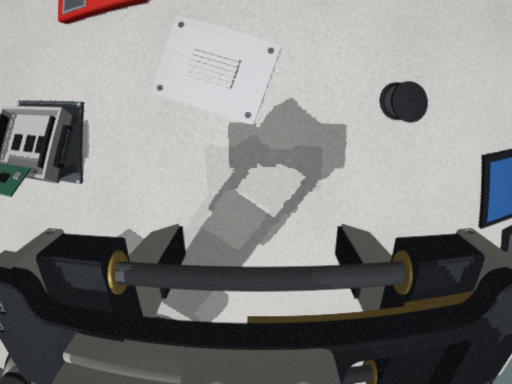

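```bash
cat >> h.py <<'E'
def go(x,y,z,yaw=None):
    """print cm in tool axes to TCP target; yaw = world angle (deg) of tool y axis"""
    o=bot.get_obs(); Rt=rot(o['tcp_rot']); d=Rt.T@(np.array([x,y,z])-o['tool_pos'])/10
    a=np.degrees(np.arctan2(Rt[1,1],Rt[0,1]))
    print('TCP',o['tool_pos'].round(1),'yaw',a.round(2),'shift cm',d.round(2),'|d|',np.linalg.norm(d).round(1))
    if yaw is not None:
        t=np.radians(((a-yaw)+90)%180-90); print('turn about x rad',t.round(3))
E
python3 - <<'E'
from h import *
go(400,130,310,-90)
E
```

```text
TCP [ 449.9 -243.6  310.7] yaw -90.08 shift cm [  0.07 -37.35   5.04] |d| 37.7
turn about x rad -0.001
```

```bash
python3 -m handwheel '[[[0,-4.1,0.5,0],[0,-4.1,0.5,0],[0,-4.1,0.5,0],[0,-4.1,0.5,0],[0,-4.1,0.5,0],[0,-4.1,0.5,0],[0,-4.1,0.5,0],[0,-4.1,0.5,0]]]' && python3 -m handwheel '[[[0,-3,0.6,0],[0,-1,0,0],[0,0,0,0],[0,0,0,0]]]'
python3 - <<'E'
from h import *
m,im,d=snap('wrist','w2')
print(bot.get_obs()['tool_pos'],bot.get_obs()['tcp_rot'])
for l in ['housing','board_hinge','board_tab','strip_left','strip_right']:
    for r in bot.spot_point('wrist',l)[:2]:
        u=r['point'];i=d[int(round(u[1])),int(round(u[0]))]
        print(l,np.round(u),round(r['conf'],2),pt(m,[u],[i],True).round(1))
E
```

```text
time: 3.45
tool_pos: [410.3, 86.3, 311.0]
tcp_rot: [3.088, 1.57, -0.056]
contact_force: [1.4, 0.6, -0.9]
grip_width: 91.5
time: 3.78
tool_pos: [405.3, 124.4, 310.7]
tcp_rot: [1.842, 1.57, -1.301]
contact_force: [1.1, 0.2, 0.2]
grip_width: 91.7
[405.42941452 123.83755067 310.62926128] [ 1.62110589  1.57006363 -1.52333429]
housing [236.  99.] 0.92 [[489.1 157.8  61.4]]
board_hinge [229. 125.] 0.61 [[459.7 160.5 138.8]]
board_tab [220. 157.] 0.66 [[432.3 164.4 187.7]]Traceback (most recent call last):
  File "<stdin>", line 5, in <module>
ValueError: it knows: board_hinge, board_tab, cover, cover_block, cover_end_left, cover_end_right, driver, flux_jar, housing, meter, solder_spool
```

View pics/w2.png

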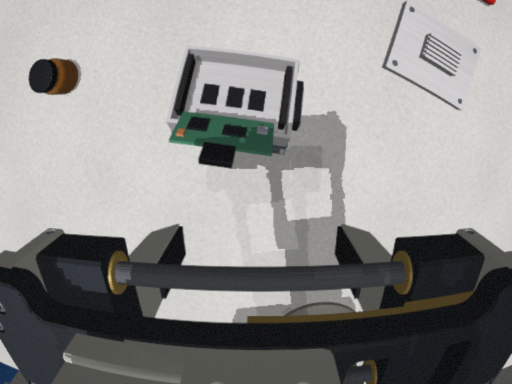

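```bash
cat > fit.py <<'E'
from h import *
from scipy.optimize import least_squares
def sdbox(P,lo,hi):
    c=(np.array(lo)+hi)/2; q=np.abs(P-c)-(np.array(hi)-lo)/2
    return np.linalg.norm(np.maximum(q,0),axis=1)+np.minimum(q.max(1),0)
def HR(psi): return R.from_euler('z',np.pi+psi).as_matrix()@R.from_euler('y',-np.radians(25)).as_matrix()
B=[((-58,-78,0),(58,78,5)),((-58,-78,0),(-53,78,36)),((53,-78,0),(58,78,36)),((-58,-78,0),(58,-73,36)),((-58,73,0),(58,78,36)),
 ((-42,62,5),(42,70,42)),((-42,-70,5),(42,-62,42))]
BB=[((-68,-55,-15),(-10,55,-11)),((-96,-17,-17),(-68,17,-9))]
def toh(P,x,y,psi,z=52): return (P-[x,y,z])@HR(psi)
def sd(p,P):
    h=toh(P,p[0],p[1],p[2]); b=(h-[47,0,31])@R.from_euler('y',p[3]).as_matrix()
    return np.min([sdbox(h,*k) for k in B]+[sdbox(b,*k) for k in BB],axis=0)
def cloud(n,fish):
    z=np.load(f'pics/{n}.npz'); m={k:z[k] for k in ['fx','fy','cx','cy','position','rotation']}
    d=z['d']; v,u=np.nonzero(d>0); return pt(m,np.c_[u,v],d[v,u],fish),z['im'][v,u],np.c_[u,v],m
E
cat > f1.py <<'E'
from fit import *
P,c,uv,m=cloud('w2',True)
k=(np.hypot(P[:,0]-475,P[:,1]-158)<125)&(P[:,2]>35)&(uv[:,1]<200); P=P[k];print(len(P))
best=None
for t in [2.3,2.5,2.7]:
    s=least_squares(lambda p:sd(p,P),[485,157,0.05,t],loss='cauchy',f_scale=1.5,x_scale=[1,1,.01,.01],diff_step=1e-4)
    print(s.x.round(4),s.cost.round(1))
    if best is None or s.cost<best.cost: best=s
r=np.abs(sd(best.x,P));print('median',np.median(r),np.percentile(r,[75,90]))
p=best.x; h=toh(P,*p[:3])
tabh=np.array([47,0,31])+R.from_euler('y',p[3]).apply([-82,0,-13])
print('tab world',HR(p[2])@tabh+[p[0],p[1],52], 'yaw y deg',np.degrees(np.arctan2(*HR(p[2])[[1,0],1])))
E
python3 f1.py
```

```text
12719
[ 4.897730e+02  1.601335e+02 -1.512000e-01  2.513200e+00] 6673.9
[ 4.897729e+02  1.601329e+02 -1.512000e-01  2.513200e+00] 6673.9
[ 4.896410e+02  1.601487e+02 -1.503000e-01  2.440000e+00] 7470.7
median 0.6252822817700263 [1.25119465 2.92334893]
tab world [432.55959208 168.84812461 177.98224855] yaw y deg -98.66115721293495
```

```bash
cat >> f1.py <<'E'
s=least_squares(lambda q:sd(q[:4],P-[0,0,q[4]]),list(p)+[0],loss='cauchy',f_scale=1.5,x_scale=[1,1,.01,.01,1],diff_step=1e-4);print('free z',s.x.round(3),s.cost)
for n,f in [('top0',False)]:
    d=np.load('pics/top0d.npy');mm=bot.camera_model('top');v,u=np.nonzero(d>0);Q=pt(mm,np.c_[u,v],d[v,u])
    Q=Q[(np.hypot(Q[:,0]-475,Q[:,1]-158)<125)&(Q[:,2]>35)]
    s=least_squares(lambda p:sd(p,Q),p,loss='cauchy',f_scale=1.5,x_scale=[1,1,.01,.01],diff_step=1e-4);print('top',s.x.round(3),s.cost,len(Q))
    d=np.load('pics/side0d.npy');mm=bot.camera_model('side');v,u=np.nonzero(d>0);Q=pt(mm,np.c_[u,v],d[v,u])
    Q=Q[(np.hypot(Q[:,0]-475,Q[:,1]-158)<125)&(Q[:,2]>35)]
    s=least_squares(lambda p:sd(p,Q),p,loss='cauchy',f_scale=1.5,x_scale=[1,1,.01,.01],diff_step=1e-4);print('side',s.x.round(3),s.cost,len(Q))
go(432.6,168.8,230,-98.66)
E
python3 f1.py
```

```text
12719
[ 4.897730e+02  1.601335e+02 -1.512000e-01  2.513200e+00] 6673.9
[ 4.897729e+02  1.601329e+02 -1.512000e-01  2.513200e+00] 6673.9
[ 4.896410e+02  1.601487e+02 -1.503000e-01  2.440000e+00] 7470.7
median 0.6252822817700263 [1.25119465 2.92334893]
tab world [432.55959208 168.84812461 177.98224855] yaw y deg -98.66115721293495
free z [ 4.89218e+02  1.60226e+02 -1.51000e-01  2.51200e+00  8.43000e-01] 5848.625330593939
top [ 4.89813e+02  1.59771e+02 -1.52000e-01  2.51000e+00] 1985.5883977313 2284
side [ 4.89668e+02  1.61144e+02 -1.49000e-01  2.50700e+00] 1551.3084377846947 1876
TCP [405.5 123.5 310.6] yaw -90.29 shift cm [ 8.06 -4.55 -2.69] |d| 9.6
turn about x rad 0.146
```

```bash
python3 -m handwheel '[[[0,0,0,0.075],[0,0,0,0.076],[0,0,0,0]]]'; python3 -c "
from h import *
go(432.6,168.8,230,-98.66)"
```

```text
time: 4.23
tool_pos: [405.4, 123.7, 310.7]
tcp_rot: [1.636, 1.571, -1.664]
contact_force: [-0.1, 0.3, -0.8]
grip_width: 91.9
TCP [405.4 123.7 310.7] yaw -99.09 shift cm [ 8.06 -4.89 -1.97] |d| 9.6
turn about x rad -0.008
```

```bash
python3 -m handwheel '[[[2.7,-1.63,-0.66,-0.007],[2.7,-1.63,-0.66,0],[2.66,-1.63,-0.65,0],[1,0,0,0],[1.6,0,0,0],[1.6,0,0,0],[0,0,0,0]]]'; python3 -c "
from h import *
go(432.6,168.8,171,-98.66)
snap('side','s1')"
```

```text
time: 4.82
tool_pos: [430.5, 169.1, 185.3]
tcp_rot: [0.393, 1.565, -2.894]
contact_force: [-0.1, -0.4, -0.5]
grip_width: 92.1
TCP [430.5 169.1 185.3] yaw -98.36 shift cm [ 1.43 -0.   -0.22] |d| 1.4
turn about x rad 0.005
```

```bash
python3 -m handwheel '[[[0.7,0,-0.1,0],[0.7,0,-0.1,0],[0,0,0,0],[0,0,0,0]]]' && python3 -m handwheel '[[[0,0,0,0],[0,0,0,0],[0,0,0,0],[0,0,0,0],[0,0,0,0],[0,0,0,0]]]' 0;  python3 -c "
from h import *
go(432.6,168.8,171,-98.66)
snap('wrist','w3');snap('side','s2')
a=cv2.imread('pics/w3.png');b=cv2.imread('pics/s2.png')[150:300,220:420];b=cv2.resize(b,None,fx=2.56,fy=2.56)
cv2.imwrite('pics/c3.png',cv2.resize(np.vstack([a,b]),None,fx=.78,fy=.78))"
```

```text
time: 5.2
tool_pos: [434.0, 169.7, 174.2]
tcp_rot: [1.586, 1.571, -1.703]
contact_force: [0.8, 0.4, 0.2]
grip_width: 91.9
time: 5.7
tool_pos: [433.9, 169.8, 174.2]
tcp_rot: [2.963, 1.571, -0.326]
contact_force: [0.1, 0.6, -0.0]
grip_width: 56.6
TCP [433.9 169.8 174.2] yaw -98.43 shift cm [0.32 0.12 0.12] |d| 0.4
turn about x rad 0.004
```

View pics/c3.png

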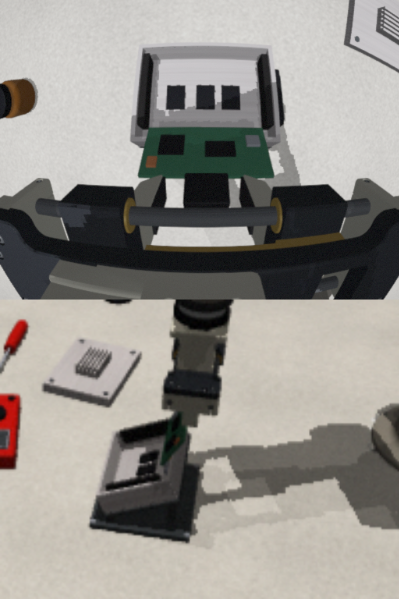

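```bash
python3 -m handwheel '[[[0.2,0,0.1,0],[0,0,0,0],[0,0,0,0],[0,0,0,0],[0,0,0,0],[0,0,0,0]]]' 0;  python3 - <<'E'
from fit import *
go(432.6,168.8,171,-98.66)
p=[489.7,160.3,-.151]
for t in [2.51,2.3,2.1,1.9,1.7,1.5,1.3,1.1,.9,.7,.5,.4,.3,.2,.1,0]:
    w=HR(p[2])@(np.array([47,0,31])+R.from_euler('y',t).apply([-82,0,-13]))+[p[0],p[1],52]
    # in tool axes (tool z horizontal = -along): horizontal fwd = world -hx dir
    f=-HR(p[2])[:,0]; f[2]=0; f/=np.linalg.norm(f)
    print(t,w.round(1),'fwd',round(float(f@(w-[p[0],p[1],0])),1),'z',w[2].round(1))
E
```

```text
time: 6.3
tool_pos: [432.0, 167.7, 171.6]
tcp_rot: [1.197, 1.565, -2.091]
contact_force: [-0.8, -10.4, 0.9]
grip_width: 33.2
TCP [432.  167.7 171.6] yaw -98.4 shift cm [ 0.06 -0.11 -0.05] |d| 0.1
turn about x rad 0.005
2.51 [432.7 169.  178.1] fwd -57.6 z 178.1
2.3 [449.4 166.4 182.2] fwd -40.7 z 182.2
2.1 [465.8 163.9 182.8] fwd -24.2 z 182.8
1.9 [482.  161.5 180.1] fwd -7.8 z 180.1
1.7 [497.3 159.1 174.2] fwd 7.7 z 174.2
1.5 [511.1 157.  165.3] fwd 21.7 z 165.3
1.3 [523.  155.2 153.9] fwd 33.7 z 153.9
1.1 [532.3 153.8 140.2] fwd 43.1 z 140.2
0.9 [538.8 152.8 125. ] fwd 49.7 z 125.0
0.7 [542.2 152.3 108.8] fwd 53.1 z 108.8
0.5 [542.3 152.3  92.2] fwd 53.2 z 92.2
0.4 [541.1 152.5  84. ] fwd 52.0 z 84.0
0.3 [539.1 152.8  75.9] fwd 50.0 z 75.9
0.2 [536.3 153.2  68.1] fwd 47.2 z 68.1
0.1 [532.8 153.7  60.6] fwd 43.6 z 60.6
0 [528.6 154.4  53.5] fwd 39.3 z 53.5
```

```bash
python3 -m handwheel '[[[0,0.2,0,0],[-0.2,0,-0.85,0],[-0.2,0,-0.85,0],[-0.03,0,-0.82,0],[-0.03,0,-0.82,0],[0.13,0,-0.82,0],[0.14,0,-0.82,0],[0,0,0,0]]]';  python3 -c "
from h import *
go(482,161.5,173.6,-98.66)
snap('side','s3')"
```

```text
time: 6.97
tool_pos: [483.1, 159.9, 174.0]
tcp_rot: [1.958, 1.57, -1.331]
contact_force: [-0.8, -5.2, 4.7]
grip_width: 33.9
TCP [483.1 159.9 174. ] yaw -98.46 shift cm [ 0.04 -0.14  0.14] |d| 0.2
turn about x rad 0.004
```

```bash
python3 -m handwheel '[[[0.3,0.05,-0.77,0],[0.3,0.05,-0.78,0],[0.44,0,-0.7,0],[0.45,0,-0.7,0],[0.57,0,-0.6,0],[0.57,0,-0.6,0],[0,0,0,0]]]';  python3 -c "
from h import *
go(523,155.2,147.4,-98.66)
m,im,d=snap('side','s4'); cv2.imwrite('pics/s4c.png',cv2.resize(im[150:300,200:400,::-1],None,fx=3,fy=3))"
```

```text
time: 7.6
tool_pos: [525.6, 153.4, 148.4]
tcp_rot: [-2.954, 1.565, 0.04]
contact_force: [4.3, -3.0, 4.9]
grip_width: 33.4
TCP [525.6 153.4 148.4] yaw -98.46 shift cm [ 0.09 -0.14  0.28] |d| 0.3
turn about x rad 0.004
```

View pics/s4c.png

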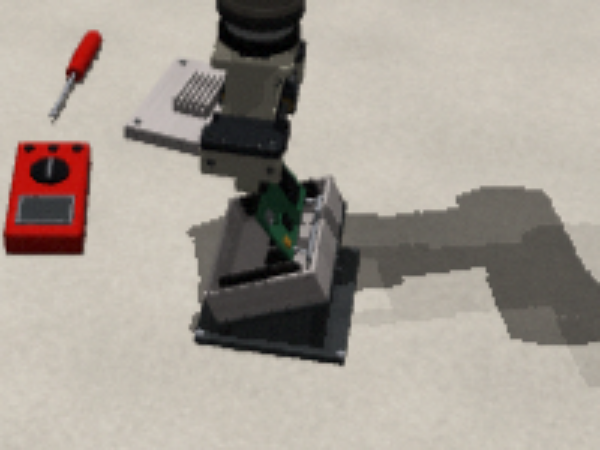

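```bash
python3 -m handwheel '[[[0.7,0,-0.35,0],[0.75,0,-0.35,0],[0.76,0,-0.3,0],[0.76,0,-0.3,0],[0.81,0,-0.15,0],[0.81,0,-0.15,0],[0.83,0,0,0],[0.83,0,0,0]]]';  python3 -c "
from h import *
go(542.3,152.3,85.7,-98.66)"
```

```text
time: 8.32
tool_pos: [544.1, 150.7, 87.2]
tcp_rot: [-2.994, 1.558, 0.0]
contact_force: [9.8, -5.4, 3.9]
grip_width: 33.9
TCP [544.1 150.7  87.2] yaw -98.46 shift cm [ 0.15 -0.14  0.2 ] |d| 0.3
turn about x rad 0.004
```

```bash
python3 -m handwheel '[[[0.7,0.05,0.2,0],[0.7,0,0.15,0],[0.6,0,0.15,0],[0.4,0,0.15,0],[0.2,0,0.15,0],[0,0,0,0]]]';  python3 -c "
from h import *
go(536.3,153.2,61.6,-98.66)
m,im,d=snap('side','s5'); cv2.imwrite('pics/s5c.png',cv2.resize(im[150:300,200:400,::-1],None,fx=3,fy=3))"
```

```text
time: 8.82
tool_pos: [536.1, 151.8, 60.4]
tcp_rot: [-2.94, 1.558, 0.054]
contact_force: [15.4, -4.2, -3.8]
grip_width: 33.5
TCP [536.1 151.8  60.4] yaw -98.45 shift cm [-0.12 -0.14  0.  ] |d| 0.2
turn about x rad 0.004
```

View pics/s5c.png

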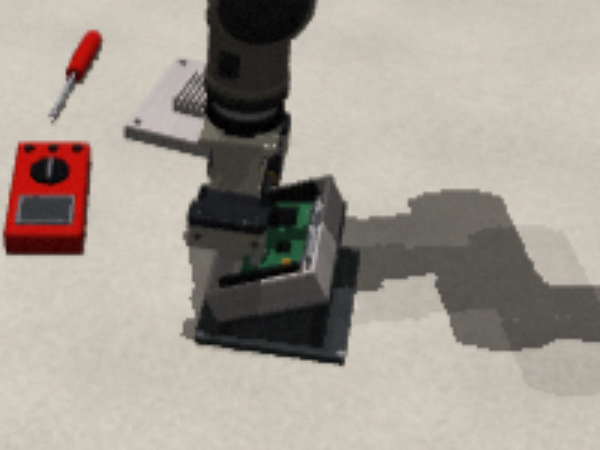

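```bash
python3 -m handwheel '[[[0,0,0,0],[0,0,0,0],[0,0,0,0],[0,0,0,0],[-1,0,0.1,0],[-1.8,0,0.1,0],[-1.8,0,0,0],[0,0,0,0]]]' 0.62;  python3 -c "
from h import *
go(532,154,100,-98.66)
m,im,d=snap('side','s6'); cv2.imwrite('pics/s6c.png',cv2.resize(im[150:300,200:400,::-1],None,fx=3,fy=3))"
```

```text
time: 9.53
tool_pos: [536.3, 152.0, 110.7]
tcp_rot: [-2.945, 1.552, 0.049]
contact_force: [16.2, -5.3, 5.8]
grip_width: 56.7
TCP [536.3 152.  110.7] yaw -98.46 shift cm [ 1.06 -0.13  0.48] |d| 1.2
turn about x rad 0.004
```

View pics/s6c.png

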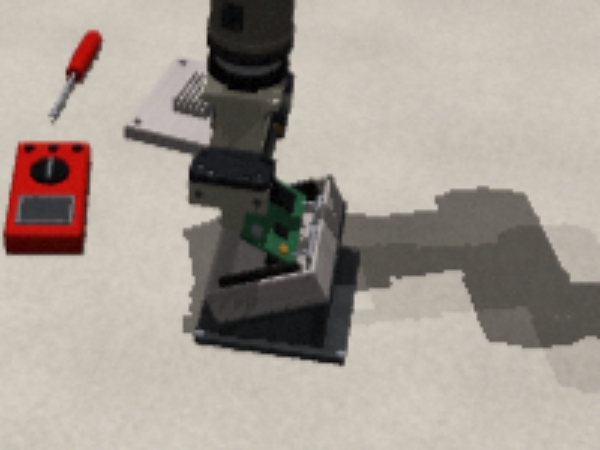

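```bash
python3 -c "
from h import *
print(bot.get_obs())
snap('wrist','w7');m,im,d=snap('top','t7'); cv2.imwrite('pics/t7c.png',cv2.resize(im[170:300,140:300,::-1],None,fx=4,fy=4))"
```

```text
{'time': 9.5833, 'joint_positions': array([ 0.13961729,  0.50810251,  1.61013207, -0.002349  ,  1.00348365,
        1.85928991]), 'dq': array([ 0.00013424,  0.01641449,  0.01223965, -0.00274008, -0.03660072,
        0.00057829]), 'tau': array([  5.50894842, -44.85508919, -11.69548094,   1.97501287,
         4.93989587,  -0.05930754]), 'tool_pos': array([536.5996047 , 151.92361203, 109.84690654]), 'tcp_rot': array([-2.95369116,  1.55082219,  0.04026779]), 'contact_force': array([17.08911406, -5.69249159,  5.03731286]), 'moment': array([-0.82192749, -2.68977829, -0.05145254]), 'grip_width': 56.75837630704263}
```

View pics/w7.png

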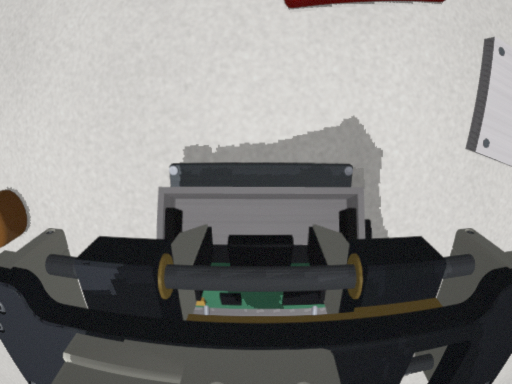

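View pics/t7c.png

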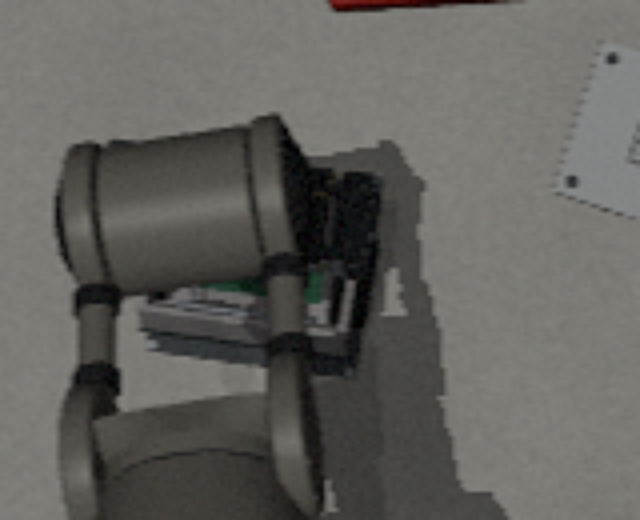

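```bash
python3 -m handwheel '[[[0,0,-0.5,0],[0,0,-0.5,0],[0,0,-0.3,0],[0,0,0,0]]]';  python3 - <<'E'
from fit import *
go(532,154,100,-98.66)
snap('wrist','w8');snap('side','s8')
P,c,uv,m=cloud('w8',True)
Q,c2,uv2,m2=cloud('side' and 's8',False)
for X,k in ((P,uv[:,1]<225),(Q,Q[:,2]<1e9)):
    X=X[k]; h=toh(X,489.7,160.3,-.151); X=X[(np.abs(h[:,1])<52)&(h[:,0]>-48)&(h[:,0]<48)&(h[:,2]>8)&(h[:,2]<110)]
    s=[(np.minimum(np.abs(sd([489.7,160.3,-.151,t],X)),4).mean().round(2),t.round(2)) for t in np.arange(0,1.2,.05)]
    print(len(X),sorted(s)[:4])
E
```

```text
time: 10.02
tool_pos: [541.5, 150.5, 104.7]
tcp_rot: [-0.104, 1.57, 2.89]
contact_force: [0.2, -0.8, -0.5]
grip_width: 57.4
TCP [541.5 150.5 104.7] yaw -98.44 shift cm [ 0.47 -0.2   0.99] |d| 1.1
turn about x rad 0.004
10 [(np.float64(4.0), np.float64(0.0)), (np.float64(4.0), np.float64(0.05)), (np.float64(4.0), np.float64(0.1)), (np.float64(4.0), np.float64(0.15))]
431 [(np.float64(1.67), np.float64(0.95)), (np.float64(1.83), np.float64(1.0)), (np.float64(1.95), np.float64(0.9)), (np.float64(2.22), np.float64(1.05))]
```

```bash
python3 -m handwheel '[[[-1,0,-0.2,0],[-2,0,0,0],[-3,0,0,0],[-3,0,0,0],[0,0,0,0]]]';  python3 - <<'E'
from fit import *
go(532,154,100,-98.66)
snap('wrist','w9');snap('side','s9')
P,c,uv,m=cloud('w9',True)
Q,c2,uv2,m2=cloud('s9',False)
for X,k in ((P,uv[:,1]<225),(Q,Q[:,2]<1e9)):
    X=X[k]; h=toh(X,489.7,160.3,-.151); X=X[(np.abs(h[:,1])<52)&(h[:,0]>-48)&(h[:,0]<48)&(h[:,2]>8)&(h[:,2]<95)]
    s=[(np.minimum(np.abs(sd([489.7,160.3,-.151,t],X)),4).mean().round(2),t.round(2)) for t in np.arange(0,1.2,.05)]
    print(len(X),sorted(s)[:4])
E
```

```text
time: 10.53
tool_pos: [545.9, 150.8, 200.9]
tcp_rot: [-2.845, 1.561, 0.149]
contact_force: [0.5, 1.4, 1.4]
grip_width: 57.3
TCP [545.9 150.8 200.9] yaw -98.41 shift cm [10.08 -0.09  1.51] |d| 10.2
turn about x rad 0.004
1415 [(np.float64(0.69), np.float64(0.9)), (np.float64(1.8), np.float64(1.0)), (np.float64(2.2), np.float64(0.95)), (np.float64(3.31), np.float64(0.85))]
512 [(np.float64(1.45), np.float64(0.95)), (np.float64(1.67), np.float64(0.9)), (np.float64(1.76), np.float64(1.0)), (np.float64(2.41), np.float64(0.85))]
```

View pics/w9.png

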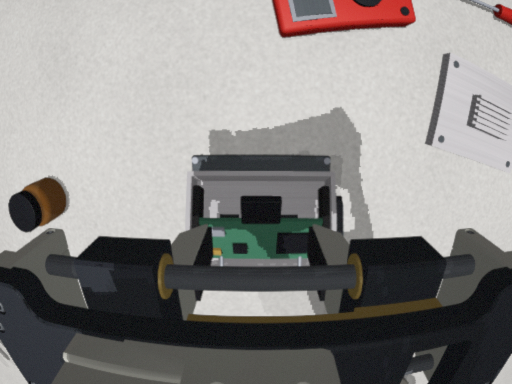

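```bash
python3 -m handwheel '[[[0,0,0.65,0],[0,-0.1,0.65,0],[0,0,0,0],[0,0,0,0],[0,0,0,0],[0,0,0,0],[0,0,0,0],[0,0,0,0]]]' 0; python3 -m handwheel '[[[1,0,0,0],[2,0,0,0],[2,0,0,0],[1.5,0,0,0],[1,0,0,0],[1,0,0,0],[0,0,0,0],[0,0,0,0]]]'; python3 -c "
from h import *
go(533.2,153.7,90,-98.66)"
```

```text
time: 11.3
tool_pos: [530.9, 152.9, 195.1]
tcp_rot: [1.269, 1.571, -2.019]
contact_force: [-0.6, -0.2, 0.2]
grip_width: 8.4
time: 11.97
tool_pos: [530.7, 152.9, 109.9]
tcp_rot: [0.426, 1.57, -2.863]
contact_force: [0.4, 0.6, -0.6]
grip_width: 0.5
TCP [530.7 152.9 109.9] yaw -98.43 shift cm [ 1.99 -0.12 -0.23] |d| 2.0
turn about x rad 0.004
```

```bash
python3 -m handwheel '[[[1.2,0,-0.1,0],[1.2,0,-0.1,0],[1,0,0,0],[0.6,0,0,0],[0.4,0,0,0],[0,0,0,0]]]'; python3 -c "
from h import *
go(533.2,153.7,62,-98.66)
m,im,d=snap('side','s10'); cv2.imwrite('pics/s10c.png',cv2.resize(im[150:300,200:400,::-1],None,fx=3,fy=3))"
```

```text
time: 12.47
tool_pos: [532.6, 152.6, 65.7]
tcp_rot: [0.429, 1.57, -2.86]
contact_force: [0.2, -0.7, -0.2]
grip_width: 0.4
TCP [532.6 152.6  65.7] yaw -98.43 shift cm [ 0.37 -0.12 -0.05] |d| 0.4
turn about x rad 0.004
```

View pics/s10c.png

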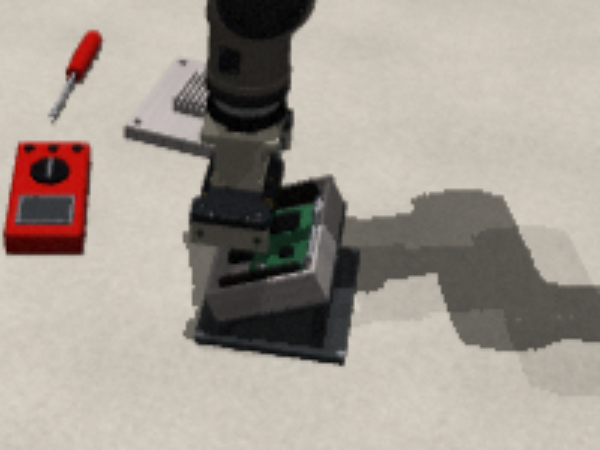

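Board is nearly down (green seen at (285,230)); press the last millimetres.

```bash
python3 -m handwheel '[[[0.4,0,0,0],[0.2,0,0,0],[0.2,0,0,0],[0,0,0,0],[0,0,0,0]]]'; python3 -m handwheel '[[[0.15,0,0,0],[0.15,0,0,0],[0,0,0,0],[0,0,0,0]]]'
```

```text
time: 12.93
tool_pos: [533.0, 152.7, 59.6]
tcp_rot: [-2.872, 1.57, 0.123]
contact_force: [-2.8, -0.9, 11.4]
grip_width: 0.7
time: 13.27
tool_pos: [533.2, 152.8, 58.7]
tcp_rot: [-2.875, 1.568, 0.119]
contact_force: [-8.6, -0.9, 28.6]
grip_width: -0.2
```

```bash
python3 -m handwheel '[[[-2,0,0,0],[-4,0,0,0],[-4,0,0,0],[-4,0,0,0],[-4,0,2,0],[-3,0,4,0],[0,0,4,0],[0,0,3,0]]]' 1; python3 -m handwheel '[[[0,0,0,0],[0,0,0,0]]]';python3 - <<'E'
from fit import *
go(405,170,290)
snap('wrist','w11')
P,c,uv,m=cloud('w11',True)
k=(np.hypot(P[:,0]-475,P[:,1]-158)<125)&(P[:,2]>35)&(uv[:,1]<225); P=P[k];print(len(P))
for dz in (0,):
    s=least_squares(lambda q:sd(q[:4],P-[0,0,q[4]]),[489.7,160.3,-.151,0.02,0],loss='cauchy',f_scale=1.5,x_scale=[1,1,.01,.01,1],diff_step=1e-4);print('free z',s.x.round(3),s.cost)
    s=least_squares(lambda q:sd(q,P),[489.7,160.3,-.151,0.05],loss='cauchy',f_scale=1.5,x_scale=[1,1,.01,.01],diff_step=1e-4);print(s.x.round(3),s.cost)
h=toh(P,*s.x[:3]); t=(np.abs(h[:,1])<12)&(h[:,0]>-46)&(h[:,0]<-26); print('tongue top z (22 home)',np.median(h[t,2]))
t=(np.abs(h[:,1])<40)&(h[:,0]>-18)&(h[:,0]<30);print('board z (20)',np.percentile(h[t,2],[10,25,50]))
E
```

```text
time: 13.93
tool_pos: [410.5, 170.8, 259.0]
tcp_rot: [-2.71, 1.567, 0.284]
contact_force: [0.1, 1.0, -0.5]
grip_width: 49.1
time: 14.1
tool_pos: [411.4, 170.8, 258.2]
tcp_rot: [-2.893, 1.569, 0.103]
contact_force: [0.7, -0.8, -0.7]
grip_width: 62.2
TCP [411.4 170.8 258.2] yaw -98.36 shift cm [-3.18  0.17  0.61] |d| 3.2
14691
free z [ 4.89222e+02  1.60366e+02 -1.49000e-01  2.00000e-03  7.33000e-01] 7197.168089534444
[ 4.89207e+02  1.60369e+02 -1.50000e-01  9.00000e-02] 7652.371843363731
tongue top z (22 home) 22.453206363384467
board z (20) [19.83606022 20.29793463 20.93458569]
```

View pics/w11.png

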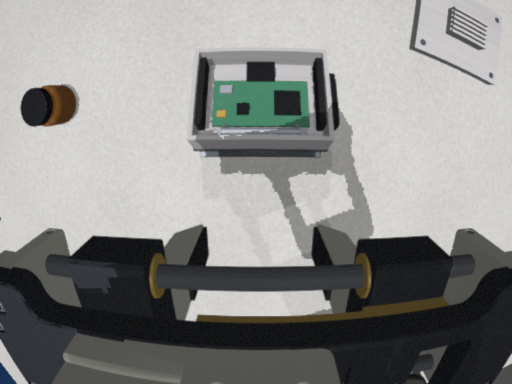

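```bash
cat > cov.py <<'E'
from fit import *
def cov(n,rmax=140,vmax=200,c0=(581,-172)):
    P,c,uv,m=cloud(n,True); k=(np.hypot(P[:,0]-c0[0],P[:,1]-c0[1])<rmax)&(uv[:,1]<vmax)
    A=P[k&(P[:,2]>8)&(P[:,2]<55)]
    r=cv2.minAreaRect(A[:,:2].astype(np.float32)); print('all rect',r)
    B=P[k&(P[:,2]>30)&(P[:,2]<55)]
    r=cv2.minAreaRect(B[:,:2].astype(np.float32)); print('block rect',r, 'z',np.percentile(B[:,2],[50,90]))
    T=P[k&(P[:,2]>12)&(P[:,2]<27)]; print('plate z',np.median(T[:,2]))
    bx=[((-64.5,-84.5,0),(64.5,84.5,19)),((-22,-35,19),(22,35,39))]
    A=P[k&(P[:,2]>5)]
    def f(p):
        h=(A-[p[0],p[1],p[3]])@R.from_euler('z',p[2]).as_matrix(); return np.min([sdbox(h,*b) for b in bx],axis=0)
    s=least_squares(f,[*c0,np.radians(-24),0],loss='cauchy',f_scale=1.5,x_scale=[1,1,.01,1],diff_step=1e-4)
    print('fit',s.x[:2].round(1),'yaw y deg',np.degrees(s.x[2])+90,'z',s.x[3].round(2),s.cost,len(A))
E
python3 -c "
from cov import *
cov('w1')"
```

```text
all rect ((583.201171875, -172.9051055908203), (169.98660278320312, 130.0202178955078), 70.54072570800781)
block rect ((582.9649047851562, -173.18028259277344), (71.4103012084961, 44.6848258972168), 70.85298919677734) z [38.65656503 40.45330293]
plate z 19.701466793636655
fit [ 582.3 -173. ] yaw y deg 70.44290509485953 z 0.68 4201.041660913329 9067
```

```bash
python3 -m handwheel '[[[0,0,0,0.1],[0,0,0,0.095],[0,0,0,0]]]';python3 -c "
from h import *
go(576.8,-171,230,-109.56)"
```

```text
time: 14.4
tool_pos: [413.4, 170.3, 257.1]
tcp_rot: [1.809, 1.571, -1.678]
contact_force: [0.6, -0.6, -0.1]
grip_width: 86.7
TCP [413.4 170.3 257.1] yaw -109.84 shift cm [  2.72  26.56 -26.95] |d| 37.9
turn about x rad -0.005
```

```bash
python3 -m handwheel '[[[0.2,2.65,-2.7,0],[0.2,2.65,-2.7,0],[0.2,2.65,-2.7,0],[0.2,2.65,-2.7,0],[0.2,2.65,-2.7,0],[0.2,2.65,-2.7,0],[0.2,2.65,-2.7,0],[0.2,2.65,-2.7,0]]]';python3 -m handwheel '[[[0.5,2.7,-2.7,0],[0.5,2.7,-2.7,0],[0,0,0,0],[0,0,0,0]]]';python3 -c "
from cov import *
go(576.8,-171,100,-109.56)
snap('wrist','w12'); cov('w12',vmax=225)
"
```

```text
time: 15.07
tool_pos: [545.6, -104.4, 240.7]
tcp_rot: [0.333, 1.57, 3.135]
contact_force: [0.4, 0.1, 0.1]
grip_width: 91.4
time: 15.4
tool_pos: [577.6, -173.0, 229.4]
tcp_rot: [-0.046, 1.568, 2.753]
contact_force: [-0.6, 0.9, -0.3]
grip_width: 91.9
TCP [ 577.6 -173.   229.4] yaw -109.66 shift cm [12.94 -0.17  0.11] |d| 12.9
turn about x rad -0.002
all rect ((583.0592041015625, -172.90750122070312), (170.00094604492188, 130.2348175048828), 70.64541625976562)
block rect ((583.6793823242188, -173.00393676757812), (70.59822845458984, 44.50845718383789), 70.3555908203125) z [38.75054361 40.31665659]
plate z 19.775018571596604
fit [ 584. -173.] yaw y deg 70.33656471955356 z 0.74 5148.126833697767 12979
```

View pics/w12.png

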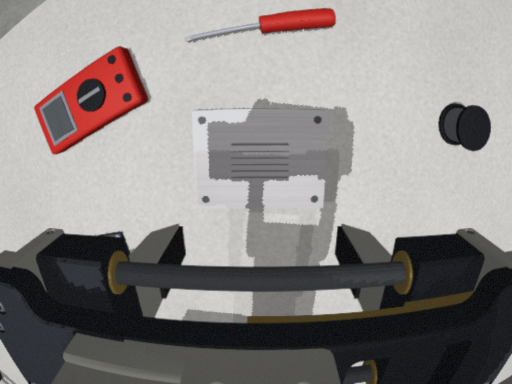

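```bash
python3 -m handwheel '[[[4,-0.15,0.05,0],[4,0,0,0],[4,0,0,0],[4,0,0,0],[2,0,0,0],[1,0,0,0],[0,0,0,0],[0,0,0,0]]]';python3 -c "
from h import *
go(577.6,-171,25,-109.6)"
```

```text
time: 16.12
tool_pos: [578.0, -168.7, 42.7]
tcp_rot: [3.083, 1.569, -0.399]
contact_force: [0.6, -0.1, -0.1]
grip_width: 91.7
TCP [ 578.  -168.7   42.7] yaw -109.52 shift cm [ 1.77  0.23 -0.03] |d| 1.8
turn about x rad 0.001
```

```bash
python3 -m handwheel '[[[0.6,0.25,0,0],[0.6,0,0,0],[0.4,0,0,0],[0,0,0,0],[0,0,0,0]]]';python3 -m handwheel '[[[0,0,0,0],[0,0,0,0],[0,0,0,0],[0,0,0,0],[0,0,0,0],[0,0,0,0]]]' 0;python3 -c "
from h import *
go(577.6,-171,25,-109.6)"
```

```text
time: 16.53
tool_pos: [576.4, -171.5, 25.5]
tcp_rot: [1.292, 1.571, -2.192]
contact_force: [-0.1, 0.0, -0.3]
grip_width: 91.6
time: 17.03
tool_pos: [576.5, -171.6, 25.7]
tcp_rot: [2.548, 1.57, -0.936]
contact_force: [0.5, -0.1, 1.2]
grip_width: 69.6
TCP [ 576.5 -171.6   25.7] yaw -109.61 shift cm [ 0.07 -0.09 -0.09] |d| 0.1
turn about x rad -0.0
```

```bash
python3 -m handwheel '[[[0,0,0,0],[0,0,0,0],[-0.5,0,0,0],[-1,0,0,0],[-2,0,0,0],[-2,0,0,0],[0,0,0,0],[0,0,0,0]]]' 0;python3 -c "
from h import *
print(bot.get_obs()['contact_force'],bot.get_obs()['tool_pos'],bot.get_obs()['grip_width'])
m,im,d=snap('side','s13'); cv2.imwrite('pics/s13c.png',cv2.resize(im[80:260,170:390,::-1],None,fx=3,fy=3))
snap('wrist','w13')"
```

```text
time: 17.7
tool_pos: [577.0, -171.6, 81.6]
tcp_rot: [3.077, 1.568, -0.407]
contact_force: [-1.0, -0.3, -2.7]
grip_width: 69.5
[-1.04772357 -0.2860269  -2.71719436] [ 577.02209966 -171.62675636   81.58078129] 69.52292055267868
```

View pics/s13c.png

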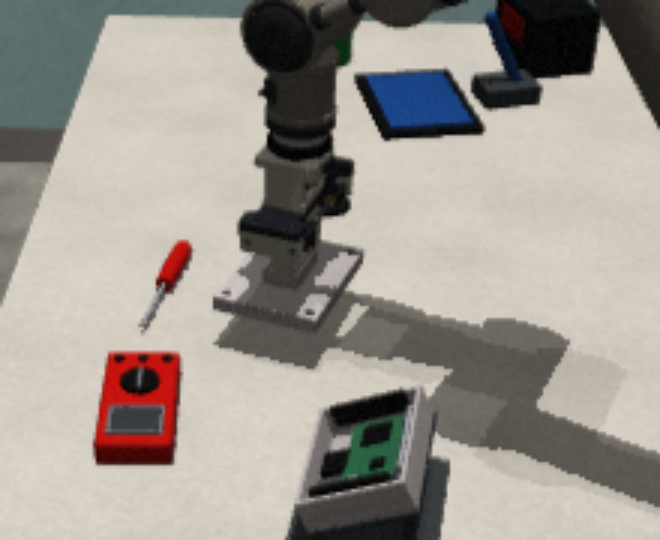

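View pics/w13.png

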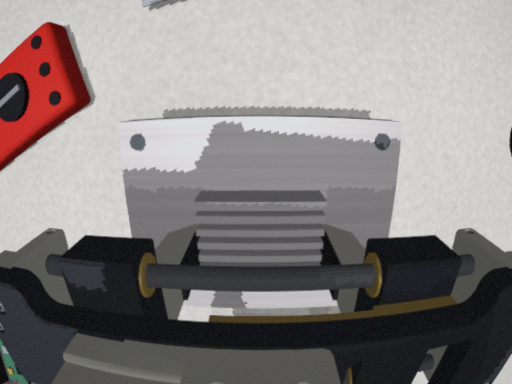

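```bash
cat > tilt.py <<'E'
from fit import *
import sys
def tilt(n,cen=None,v=(100,228)):
    """plane of the plate ahead of the fins in tool frame"""
    P,c,uv,m=cloud(n,True); o=bot.get_obs(); Rt=rot(o['tcp_rot']); t=(P-o['tool_pos'])@Rt
    k=(uv[:,1]>=v[0])&(uv[:,1]<v[1])&(np.abs(t[:,1])<80)&(np.abs(t[:,0])<60)&(t[:,2]<-36)&(t[:,2]>-85)
    t=t[k]
    rng=np.random.default_rng(0);best=0
    for _ in range(200):
        q=t[rng.choice(len(t),3,False)];nn=np.cross(q[1]-q[0],q[2]-q[0]);nl=np.linalg.norm(nn)
        if nl<50: continue
        nn/=nl; i=np.abs((t-q[0])@nn)<1
        if i.sum()>best: best=i.sum();I=i
    q=t[I];c=q.mean(0);nn=np.linalg.svd(q-c,full_matrices=False)[2][2]; nn*=-np.sign(nn[0])
    print('n',len(t),best,'plate normal(tool)',nn.round(4),'pitch deg (far side down +)',np.degrees(np.arctan2(-nn[2],-nn[0])).round(2),'roll',np.degrees(np.arctan2(nn[1],-nn[0])).round(2))
    x0=c[0]-(nn[2]*(0-c[2])+nn[1]*(0-c[1]))/nn[0]; print('plate top below TCP at z=0,y=0 (mm):',x0.round(2))
    print('far extent tool z',np.percentile(q[:,2],[0.5]),'y ext',np.percentile(q[:,1],[.5,99.5]))
    return nn,q
if __name__=='__main__': tilt(sys.argv[1])
E
python3 tilt.py w13
```

```text
n 16816 14401 plate normal(tool) [-1.e+00  1.e-04  4.e-04] pitch deg (far side down +) -0.02 roll 0.0
plate top below TCP at z=0,y=0 (mm): 5.2
far extent tool z [-71.8781946] y ext [-78.95707855  79.04786174]
```

```bash
cat > path.py <<'E'
import numpy as np
from fit import HR
p=np.array([489.4,160.0,52]); psi=-.150; H=HR(psi)
G=np.array([7.2,31.6]); tipd=7.4
def tcp(a,clear_up=0,X=None):
    b=np.radians(25-a); 
    Rb=np.array([[np.cos(b),np.sin(b)],[-np.sin(b),np.cos(b)]]) # cover(x,z)->housing, +x down
    # plate underside contact
    obs=np.array([[42,42],[-42,42],[58,36],[-58,36.]])
    n=Rb@[0,1]; off=max(obs@n)         # plane n.q = off
    # X0 so near inner bottom edge (61.5,0) at x=58+cl
    cl=2.0+1.5*(a/25)
    # origin q0: n.q0 = off-14 ; x of q0+Rb@(61.5,0)
    t=Rb@[1,0]; q0=n*(off-14+clear_up); x=(q0+61.5*t)[0]; s=(58+cl-x)/t[0]; q0=q0+s*t
    g=q0+Rb@G
    w=p+H@np.array([g[0],0,g[1]])-[0,0,tipd]
    far=q0+Rb@[-61.5,0]
    return w,q0,far
if __name__=='__main__':
    for a,u in [(0,60),(0,10),(0,0),(5,0),(10,0),(15,0),(20,0),(23,0),(25,0)]:
        w,q0,far=tcp(a,u); f=-H[:,0].copy(); f[2]=0; f/=np.linalg.norm(f)
        print(a,u,'TCP',w.round(1),'fwd',(f@(w-p)).round(1),'cover o in H',q0.round(1),'far',far.round(1))
E
python3 path.py; python3 -c "
from h import *
go(484,160.6,200,-98.6)"
```

```text
0 60 TCP [525.2 154.6 179.3] fwd 36.2 cover o in H [  4.3 111.8] far [-51.5 137.8]
0 10 TCP [502.1 158.1 129.3] fwd 12.9 cover o in H [ 4.3 56.6] far [-51.5  82.6]
0 0 TCP [497.5 158.8 119.3] fwd 8.2 cover o in H [ 4.3 45.6] far [-51.5  71.6]
5 0 TCP [500.1 158.4 115.4] fwd 10.8 cover o in H [ 2.5 41.5] far [-55.3  62.5]
10 0 TCP [502.8 158.  112.3] fwd 13.6 cover o in H [ 1.2 38.4] far [-58.2  54.4]
15 0 TCP [505.  157.6 109. ] fwd 15.8 cover o in H [ 0.3 35.1] far [-60.2  45.8]
20 0 TCP [506.7 157.4 105.4] fwd 17.5 cover o in H [-0.1 31.6] far [-61.3  37. ]
23 0 TCP [507.4 157.3 103.2] fwd 18.2 cover o in H [-0.1 29.5] far [-61.5  31.6]
25 0 TCP [507.9 157.2 101.7] fwd 18.7 cover o in H [ 0. 28.] far [-61.5  28. ]
TCP [ 575.6 -171.    79.5] yaw -109.61 shift cm [-12.01 -28.17  19.78] |d| 36.5
turn about x rad -0.192
```

```bash
python3 -m handwheel '[[[-3,0,0,0],[-4,0,0,0],[-3,-2,1,0],[-1.5,-3.3,2,0],[-1,-3.4,2.4,0],[0,-3.4,2.4,0],[0,-3.4,2.4,0],[0,-3.4,2.4,0]]]' && python3 -m handwheel '[[[0,-3.4,2.4,0],[0,-2,1.4,0],[0,0,0,-0.096],[0,0,0,-0.096],[0,0,0,0],[0,0,0,0]]]'; python3 -c "
from h import *
go(497.5,158.8,150,-98.6)"
```

```text
time: 18.47
tool_pos: [519.9, 49.5, 204.0]
tcp_rot: [0.256, 1.568, 3.055]
contact_force: [0.8, 0.5, -2.9]
grip_width: 69.6
time: 18.97
tool_pos: [503.2, 111.5, 204.1]
tcp_rot: [0.271, 1.569, -3.024]
contact_force: [-0.5, 1.4, -3.3]
grip_width: 70.0
TCP [503.2 111.5 204.1] yaw -98.76 shift cm [ 5.41 -4.59  1.27] |d| 7.2
turn about x rad -0.003
```

```bash
python3 -m handwheel '[[[0,-2.3,0.6,-0.003],[0,-2.3,0.6,0],[1,0,0,0],[2,0,0,0],[2,0,0,0],[0,0,0,0],[0,0,0,0]]]'; python3 -c "
from tilt import *
go(497.5,158.8,130,-98.6)
snap('wrist','w14'); tilt('w14')"
```

```text
time: 19.55
tool_pos: [498.0, 158.0, 154.1]
tcp_rot: [0.362, 1.567, -2.93]
contact_force: [0.2, 0.5, -2.6]
grip_width: 69.6
TCP [498.  158.  154.1] yaw -98.57 shift cm [ 2.41 -0.07  0.05] |d| 2.4
turn about x rad 0.001
n 16375 13789 plate normal(tool) [-1.0e+00  8.0e-04 -5.8e-03] pitch deg (far side down +) 0.33 roll 0.04
plate top below TCP at z=0,y=0 (mm): 6.98
far extent tool z [-70.75998535] y ext [-79.01046876  78.92580445]
```

View pics/w14.png

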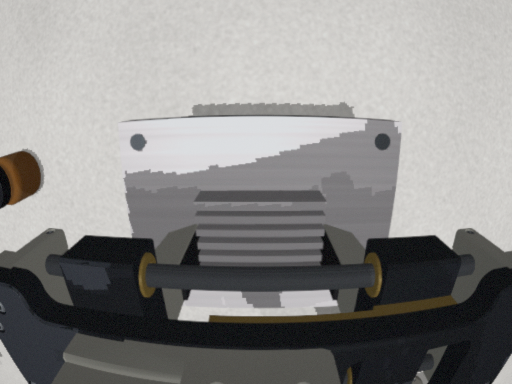

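```bash
python3 -m handwheel '[[[1,-0.05,0.05,0],[1,0,0,0],[0.6,0,0,0],[0.4,0,0,0],[0,0,0,0],[0,0,0,0]]]'; python3 -c "
from tilt import *
go(497.5,158.8,119.3,-98.6)
m,im,d=snap('side','s15'); cv2.imwrite('pics/s15c.png',cv2.resize(im[150:300,200:400,::-1],None,fx=3,fy=3))"
```

```text
time: 20.1
tool_pos: [498.2, 159.3, 125.0]
tcp_rot: [0.624, 1.57, -2.665]
contact_force: [-0.3, 0.9, -3.4]
grip_width: 69.4
TCP [498.2 159.3 125. ] yaw -98.44 shift cm [0.57 0.06 0.06] |d| 0.6
turn about x rad 0.003
```

View pics/s15c.png

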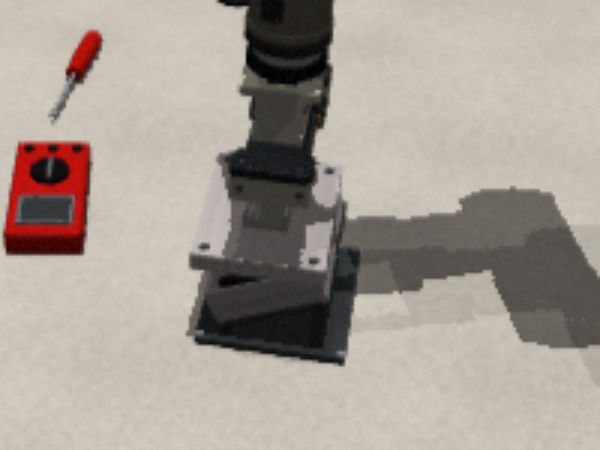

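```bash
python3 -m handwheel '[[[0.3,0,0,0],[0.2,0,0,0],[0.1,0.05,0,0],[0,0,0,0],[0,0,0,0]]]'; python3 -m handwheel '[[[0.2,0,-0.1,0],[0.2,0,-0.15,0],[0,0,0,0],[0,0,0,0]]]'; python3 -c "
from tilt import *
go(500,158.8,115.3,-98.6)
snap('wrist','w16'); tilt('w16')"
```

```text
time: 20.57
tool_pos: [498.8, 159.2, 119.8]
tcp_rot: [-2.61, 1.569, 0.385]
contact_force: [1.5, 3.7, 1.6]
grip_width: 69.6
time: 20.9
tool_pos: [500.7, 158.6, 115.2]
tcp_rot: [-1.348, 1.571, 1.646]
contact_force: [0.5, 3.1, 3.6]
grip_width: 69.5
TCP [500.7 158.6 115.2] yaw -98.44 shift cm [-0.01 -0.01  0.07] |d| 0.1
turn about x rad 0.003
n 14422 12601 plate normal(tool) [-9.923e-01 -1.000e-04 -1.239e-01] pitch deg (far side down +) 7.11 roll -0.0
plate top below TCP at z=0,y=0 (mm): 5.8
far extent tool z [-69.17023436] y ext [-79.2229073   78.87364695]
```

```bash
python3 -m handwheel '[[[0.2,-0.1,-0.15,0],[0.2,0,-0.15,0],[0.2,0,-0.1,0],[0,0,0,0],[0,0,0,0]]]'; python3 -c "
from tilt import *
go(505,158.2,109,-98.6)
snap('wrist','w17'); tilt('w17')"
```

```text
time: 21.37
tool_pos: [504.6, 158.4, 108.7]
tcp_rot: [0.85, 1.57, -2.439]
contact_force: [-1.4, -1.3, 0.9]
grip_width: 69.7
TCP [504.6 158.4 108.7] yaw -98.43 shift cm [-0.03  0.02 -0.04] |d| 0.1
turn about x rad 0.003
n 11000 9556 plate normal(tool) [-9.510e-01  1.000e-04 -3.091e-01] pitch deg (far side down +) 18.0 roll 0.0
plate top below TCP at z=0,y=0 (mm): 6.28
far extent tool z [-63.36531752] y ext [-79.09895744  79.08871253]
```

```bash
python3 -m handwheel '[[[0.2,0,-0.1,0],[0.15,0,-0.1,0],[0.1,0,0,0],[0,0,0,0],[0,0,0,0]]]'; python3 -c "
from tilt import *
go(507.9,157.8,101.7,-98.6)
snap('wrist','w18'); tilt('w18')
m,im,d=snap('side','s18'); cv2.imwrite('pics/s18c.png',cv2.resize(im[150:300,200:400,::-1],None,fx=3,fy=3))"
```

```text
time: 21.83
tool_pos: [507.2, 158.5, 104.8]
tcp_rot: [-3.071, 1.57, -0.076]
contact_force: [-0.3, -0.9, 3.3]
grip_width: 69.5
TCP [507.2 158.5 104.8] yaw -98.44 shift cm [ 0.31  0.06 -0.08] |d| 0.3
turn about x rad 0.003
n 9105 7972 plate normal(tool) [-9.191e-01  1.000e-04 -3.940e-01] pitch deg (far side down +) 23.2 roll 0.01
plate top below TCP at z=0,y=0 (mm): 6.85
far extent tool z [-59.30351176] y ext [-79.14544065  79.05539813]
```

View pics/s18c.png

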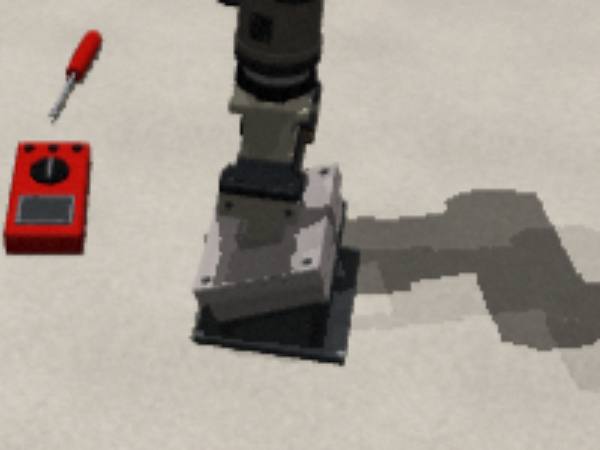

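```bash
python3 -m handwheel '[[[0.15,0,-0.07,0],[0.1,0,0,0],[0,0,0,0],[0,0,0,0]]]'; cat > pose.py <<'E'
from tilt import *
def pose(n):
    nn,q=tilt(n); o=bot.get_obs(); Rt=rot(o['tcp_rot']); w=q@Rt.T+o['tool_pos']
    P,c,uv,m=cloud(n,True)
    h=(P-[489.3,160.3,52])@HR(-.150)
    bx=[((-64.5,-84.5,0),(64.5,84.5,19)),((-22,-35,19),(22,35,39))]
    t=(P-o['tool_pos'])@Rt
    k=(uv[:,1]<228)&(np.abs(h[:,0])<80)&(np.abs(h[:,1])<100)&(h[:,2]>32)&(h[:,2]<70)&~((np.abs(t[:,1])>30)&(t[:,2]>-20)); A=h[k]
    def f(p):
        g=(A-p[:3])@R.from_euler('xyz',p[3:]).as_matrix(); return np.min([sdbox(g,*b) for b in bx],axis=0)
    s=least_squares(f,[0,0,27,0,0,0],loss='cauchy',f_scale=1.5,x_scale=[1,1,1,.01,.01,.01],diff_step=1e-4)
    print('cover in housing',s.x.round(3),len(A),s.cost)
E
python3 -c "
from pose import *
go(507.9,157.8,101.7,-98.6)
snap('wrist','w19'); pose('w19')"
```

```text
time: 22.27
tool_pos: [507.7, 158.5, 102.9]
tcp_rot: [-2.945, 1.57, 0.049]
contact_force: [-2.2, -1.4, 9.1]
grip_width: 69.8
TCP [507.7 158.5 102.9] yaw -98.43 shift cm [ 0.12  0.06 -0.03] |d| 0.1
turn about x rad 0.003
n 8400 7366 plate normal(tool) [-9.075e-01  9.000e-04 -4.201e-01] pitch deg (far side down +) 24.84 roll 0.05
plate top below TCP at z=0,y=0 (mm): 7.49
far extent tool z [-57.8193932] y ext [-79.02415172  78.99895469]
cover in housing [ 3.3750e+00 -3.6660e+00  2.8076e+01  0.0000e+00  6.0000e-03  1.0000e-03] 18748 7144.1445701882585
```

```bash
python3 -m handwheel '[[[0,0,0,0],[0,0,0,0],[0,0,0,0],[0,0,0,0],[0,0,0,0],[-1,0,0,0],[-3,0,0,0],[-4,0,0,0]]]' 1; python3 -m handwheel '[[[-4,0,3,0],[-3,0,4,0],[0,0,3,0],[0,0,0,0],[0,0,0,0]]]' 0; python3 -c "
from pose import *
go(405,170,290)
snap('wrist','w20')
P,c,uv,m=cloud('w20',True)
h=(P-[489.3,160.3,52])@HR(-.150)
bx=[((-64.5,-84.5,0),(64.5,84.5,19)),((-22,-35,19),(22,35,39))]
k=(uv[:,1]<225)&(np.abs(h[:,0])<80)&(np.abs(h[:,1])<100)&(h[:,2]>30)&(h[:,2]<90);A=h[k]
def f(p):
    g=(A-p[:3])@R.from_euler('xyz',p[3:]).as_matrix(); return np.min([sdbox(g,*b) for b in bx],axis=0)
s=least_squares(f,[0,0,27,0,0,0],loss='cauchy',f_scale=1.5,x_scale=[1,1,1,.01,.01,.01],diff_step=1e-4)
print('cover in housing',s.x.round(3),len(A),s.cost)
"
```

```text
time: 22.98
tool_pos: [505.6, 158.1, 181.0]
tcp_rot: [0.323, 1.564, -2.966]
contact_force: [0.5, -0.3, -0.4]
grip_width: 91.9
time: 23.4
tool_pos: [419.4, 171.7, 241.9]
tcp_rot: [-2.836, 1.568, 0.159]
contact_force: [0.7, 1.0, 0.3]
grip_width: 63.2
TCP [419.4 171.7 241.9] yaw -98.36 shift cm [-4.82  0.37  1.38] |d| 5.0
cover in housing [ 2.1800e+00 -2.7440e+00  2.8133e+01  0.0000e+00 -1.0000e-03  4.0000e-03] 18858 5575.218433720691
```

View pics/w20.png

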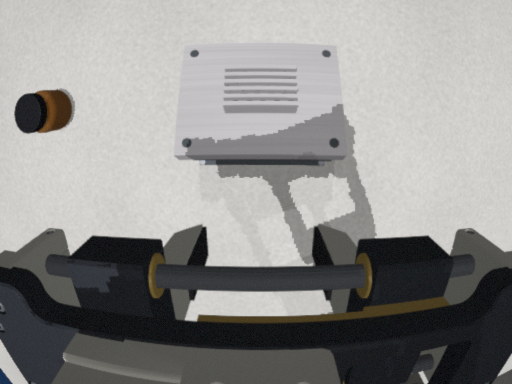

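```bash
python3 -c "
from fit import *
H=HR(-.15);f=-H[:,0].copy();f[2]=0;f/=np.linalg.norm(f)
for y in (62,-62):
    w=np.array([489.3,160.3,52])+H@np.array([2.2,-2.7+y,28.1+19])+8*f; print(y,w.round(1), 'after 6mm', (w-6*H[:,2]).round(1))
    go(w[0],w[1],w[2]+30,-98.6)
"
```

```text
62 [506.1  97.8  95.6] after 6mm [503.6  98.2  90.2]
TCP [420.3 171.5 241.3] yaw -98.4 shift cm [11.58  6.04 -9.54] |d| 16.2
turn about x rad 0.004
-62 [524.6 220.4  95.6] after 6mm [522.1 220.8  90.2]
TCP [420.3 171.5 241.3] yaw -98.4 shift cm [11.59 -6.36 -9.59] |d| 16.3
turn about x rad 0.004
```

```bash
python3 -m handwheel '[[[0,2,-3.2,0],[0,2,-3.2,0],[1,2,-3.1,0],[3.6,0,0,0],[3.6,0,0,0],[3.2,0,0,0],[0,0,0,0],[0,0,0,0]]]' 0; python3 -c "
from h import *
go(506.1,97.8,96)"
```

```text
time: 24.12
tool_pos: [505.1, 97.6, 125.2]
tcp_rot: [0.225, 1.566, -3.064]
contact_force: [0.8, 0.3, -0.1]
grip_width: 5.9
TCP [505.1  97.6 125.2] yaw -98.47 shift cm [ 2.92 -0.04 -0.11] |d| 2.9
```

```bash
python3 -m handwheel '[[[1,0,0,0],[1,0,0,0],[0.6,0,0,0],[0.2,0,0,0],[0,0,0,0]]]';python3 -m handwheel '[[[0.2,0,0,0],[0.2,0,0,0],[0,0,0,0]]]';python3 -m handwheel '[[[0.2,0,0,0],[0.2,0,0,0],[0,0,0,0]]]'
```

```text
time: 24.53
tool_pos: [505.1, 98.2, 98.4]
tcp_rot: [0.574, 1.571, -2.715]
contact_force: [0.1, 0.3, 0.1]
grip_width: 0.2
time: 24.78
tool_pos: [505.6, 98.2, 95.2]
tcp_rot: [-2.977, 1.57, 0.017]
contact_force: [-1.3, -0.6, 4.9]
grip_width: 0.5
time: 25.03
tool_pos: [505.7, 98.1, 91.5]
tcp_rot: [-3.026, 1.569, -0.031]
contact_force: [-1.4, -0.5, 6.6]
grip_width: 0.4
```

```bash
python3 -m handwheel '[[[0.2,0,0,0],[0.2,0,0,0],[0,0,0,0]]]';python3 -m handwheel '[[[0.15,0,0,0],[0.15,0,0,0],[0,0,0,0]]]'
```

```text
time: 25.28
tool_pos: [506.4, 98.1, 89.6]
tcp_rot: [-3.037, 1.567, -0.042]
contact_force: [-4.9, -1.5, 22.5]
grip_width: 0.0
time: 25.53
tool_pos: [507.3, 98.0, 88.7]
tcp_rot: [-3.051, 1.564, -0.056]
contact_force: [-8.8, -1.9, 38.2]
grip_width: 0.7
```

```bash
python3 -m handwheel '[[[-1.5,0,0,0],[-2.5,0,0,0],[0,-4,0,0],[0,-4.1,0,0],[0,-4.1,0,0],[0,-0.1,0,0],[0,0,0,0]]]'; python3 -c "
from h import *
go(524.6,220.4,98)"
```

```text
time: 26.12
tool_pos: [523.1, 221.8, 123.5]
tcp_rot: [-2.861, 1.57, 0.137]
contact_force: [-0.7, -0.4, -0.1]
grip_width: 0.4
TCP [523.1 221.8 123.5] yaw -98.22 shift cm [ 2.55  0.12 -0.16] |d| 2.6
```

```bash
python3 -m handwheel '[[[1,0,0,0],[1,0,0,0],[0.5,0,0,0],[0.2,0,0,0],[0,0,0,0]]]';python3 -m handwheel '[[[0.2,0,0,0],[0.2,0,0,0],[0,0,0,0]]]';python3 -m handwheel '[[[0.2,0,0,0],[0.2,0,0,0],[0,0,0,0]]]'
```

```text
time: 26.53
tool_pos: [523.0, 218.5, 95.9]
tcp_rot: [0.594, 1.569, -2.696]
contact_force: [-1.7, -0.8, 0.9]
grip_width: 0.6
time: 26.78
tool_pos: [523.5, 219.2, 92.8]
tcp_rot: [3.014, 1.57, -0.275]
contact_force: [-1.0, -1.4, 5.1]
grip_width: 0.4
time: 27.03
tool_pos: [523.8, 219.5, 89.7]
tcp_rot: [-2.761, 1.569, 0.233]
contact_force: [-2.1, -0.7, 8.7]
grip_width: 0.6
```

```bash
python3 -m handwheel '[[[0.15,0,0,0],[0.1,0,0,0],[0,0,0,0]]]'
```

```text
time: 27.28
tool_pos: [524.5, 219.5, 89.0]
tcp_rot: [-2.804, 1.567, 0.19]
contact_force: [-4.0, -1.5, 21.6]
grip_width: 0.5
```

```bash
python3 -m handwheel '[[[0.15,0,0,0],[0.1,0,0,0],[0,0,0,0]]]';python3 -m handwheel '[[[-2,0,0,0],[-4,0,0,0],[-4,0,0,0],[-4,2,3,0],[-2,2,4,0],[0,1,4,0],[0,0,0,0],[0,0,0,0]]]'; cat > chk.py <<'E'
from pose import *
def chk(n):
    snap('wrist',n)
    P,c,uv,m=cloud(n,True)
    h=(P-[489.3,160.3,52])@HR(-.150)
    bx=[((-64.5,-84.5,0),(64.5,84.5,19)),((-22,-35,19),(22,35,39))]
    k=(uv[:,1]<225)&(np.abs(h[:,0])<80)&(np.abs(h[:,1])<100)&(h[:,2]>27)&(h[:,2]<90);A=h[k]
    def f(p):
        g=(A-p[:3])@R.from_euler('xyz',p[3:]).as_matrix(); return np.min([sdbox(g,*b) for b in bx],axis=0)
    s=least_squares(f,[0,0,25,0,0,0],loss='cauchy',f_scale=1.5,x_scale=[1,1,1,.01,.01,.01],diff_step=1e-4)
    print('cover in housing',s.x.round(3),len(A),s.cost)
    for nm,a,b in (('+y',55,72),('-y',-72,-55)):
        t=(np.abs(h[:,0])<40)&(h[:,1]>a)&(h[:,1]<b)&k; print(nm,'plate top z (41 home)',np.median(h[t,2]).round(2))
    for nm,a,b in (('+x',40,58),('-x',-58,-40)):
        t=(np.abs(h[:,1])<60)&(h[:,0]>a)&(h[:,0]<b)&k; print(nm,'plate top z',np.median(h[t,2]).round(2))
E
python3 -c "
from chk import *
chk('w30'); go(405,170,290)"
```

```text
time: 27.53
tool_pos: [524.5, 219.6, 88.5]
tcp_rot: [-2.801, 1.566, 0.193]
contact_force: [-10.3, -3.1, 34.9]
grip_width: 0.4
time: 28.2
tool_pos: [419.1, 191.5, 231.8]
tcp_rot: [-2.988, 1.571, 0.006]
contact_force: [0.8, -0.2, 1.2]
grip_width: 0.4
cover in housing [-2.6090e+00 -3.0140e+00  2.2673e+01  2.0000e-03 -1.0000e-03 -6.0000e-03] 18990 5432.859304931952
+y plate top z (41 home) 41.83
-y plate top z (41 home) 41.59
+x plate top z 41.71
-x plate top z 41.7
TCP [420.8 191.8 231.8] yaw -98.45 shift cm [-5.82  2.39  1.24] |d| 6.4
```

View pics/w30.png

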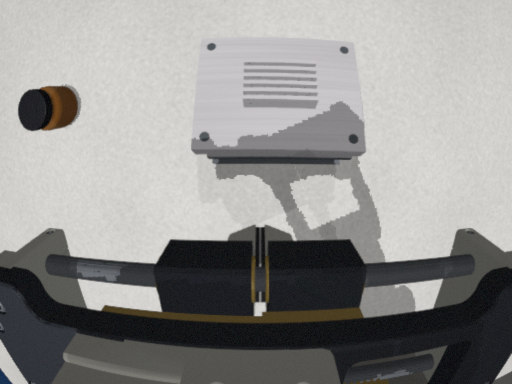

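```bash
python3 - <<'E'
from h import *
a=cv2.imread('pics/top0.png').astype(int);m,im,d=snap('top','t31');b=im[:,:,::-1].astype(int)
for n,(u,v) in dict(meter=(246,157),driver=(327,158),jar=(106,218),spool=(402,219)).items():
    s=np.s_[v-22:v+22,u-35:u+35]; print(n,'diff',np.abs(a[s]-b[s]).mean().round(2))
bot.close_job(); print(bot.get_obs()['time'])
E
```

```text
meter diff 3.63
driver diff 3.64
jar diff 3.87
spool diff 3.87
the job is handed in; nothing more can be done
the job is handed in; nothing more can be done
```

The board is home in the housing, the cover is seated over it, and I handed the job in at about 28 s of the 72 s; it reported no verdict.

**Board:** I flipped it over by its tongue. On the first release the fingers dragged it back up to about 0.9 rad. I freed it and pressed it down with the shut fingers to about 29 N. My last look before the cover hid it gave an angle of about 0.002 rad.

That figure comes from a fit that lets the camera's height error vary. A fit with the height held fixed gave 0.09 rad, which would be over the limit. It fitted worse, and the tongue top measured 22.5 mm against 22 mm for home, so I trusted the first.

**Cover:** I gripped it by the block, and contact with the high wall and strips tilted it to the slope as I lowered it. Released, it rested on the strips at z of about 28 mm. I then pressed each end, and after 6 to 7 mm of travel both went stiff, at 38 N on the left and 35 N on the right.

**Last check:**

| Measure | Value | Limit |
|---|---|---|
| Cover origin z | 22.7 mm (about 22.0 after the camera's +0.7 mm height error) | under 23.8 mm |
| Sideways offset | x −2.6 mm, y −3.0 mm | within 7 mm |
| Tilt | about 0.002 rad | under 0.03 rad |

- **All round:** the plate height agreed within 0.25 mm on all four sides.
- **Bystanders:** the top-camera picture around all four changed only by noise, so none had moved.
- **Robot:** it was clear of everything, with the wrist force near zero.

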